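# Unlock the medicine box and hold the key turned

### The arm

A 7-joint arm with a two-finger parallel gripper is mounted at the origin on a cart in front of the work surface, level with it; the furniture and walls round the work are solid. World frame = base frame: x ahead of the robot, y to its left, z up, the work surface at z = 0. Lengths are in m, angles in rad, forces in N, time in s.
With the tool pointing down it reaches from about 0.425 to 0.925 m from the base axis. Payload 6.8 kg.
Tool frame: the origin (TCP) lies midway between the tips of the shut fingers; the grasp point (between the pads) lies ctrl.hold_point_z behind it (ctrl.hold_point_z is the distance from the TCP to the grasp point, in m); z points along the fingers, y is the line along which they close (so a half turn about z gives the same grasp; the last joint's range is limited). The gripper opens to 85 mm and grips with 20 to 120 N. Pads are 22 mm wide; open, the fingers measure 114 mm over their backs; the gripper's body (76 mm by 85 mm) begins 54 mm behind the grasp point. The pads swing forward as they close: fully open they stand 13 mm farther back than shut.
Start: joints at [-1.388, 0.477, 0.022, 1.555, -0.011, 1.109, -0.083], TCP at [0.194, 0.647, 0.231] pointing down, gripper open.
Joint ranges: [-2.96, 2.96], [-0.34, 2.1], [-1.41, 1.46], [0.24, 2.44], [-1.37, 4.51], [0.17, 1.92], [-2.96, 2.96]. Speed limits (rad/s): [2.39, 2.39, 3.14, 3.14, 3.14, 3.14, 3.14].

### API

Orientations are given as a rotation vector (axis times angle).
In Python, from rig import sensors, eyes, ctrl gives the robot as it stands.
- The arm moves only by the shell command python3 -m inch 'ROWS'. ROWS is JSON, a list that holds one entry, the list of rows, each a list of 7 numbers: the turn, a rotation vector about the tool's x, y, z in degrees, then the shift along the tool's x, y, z in mm, then the opening in per cent of the stroke, from 0 (shut) to 100 (fully open). A call has 1 to 10 rows; each row is the pose to reach, as a shift and turn from the pose commanded when the call began, along the tool's axes at that moment; what a row does not reach only later rows make up. A row lasts 1/10 s, in which the tool goes at most 50 mm and 8.59 degrees, less where a joint would pass 70% of its speed; a pose out of reach is approached as far as the arm can. A call with a gripper value outside its range is refused whole. The fingers move at their own pace and stop on an object; the grip force is fixed at half the most. Time passes only in rows, so rows that repeat a pose let the fingers close. It gives the time, the measured TCP pose, the force, the opening and the grip force at its end, in the units of the state.
- sensors.sense(): the state, without advancing time (a new reading comes with each control period).
- eyes.capture(name): name is "scene" or "top" or "wrist"; returns a dict with "color" (480x640x3 uint8, red, green, blue), "depth" (480x640 float32, m along the optical axis (not along the pixel's ray), 0 where there is no reading), "mtx" (3x3 intrinsics, pixels), "dist" ([k1, k2, p1, p2, k3] as OpenCV has them; the pictures are not rectified), "T" (4x4, takes a point from camera to world coordinates); the wrist camera has in their place "mount" (4x4, takes a point from camera to tool coordinates, whose origin is the TCP and whose axes are the flange's). Camera axes: x right, y down, z forward; pixel columns grow to the right and rows downward; lengths in m; the calibration is good to about 2 mm. A picture is of the moment at which its call begins: read the wrist's pose just before it.
- ctrl.job_done(): hands the job in; it is judged then, once.
The state is a dict: "time_s": time; "joints": joint angles; "joint_vel": joint speeds; "joint_torque": joint torques, N m; "tcp_pos": TCP position; "orientation": TCP orientation; "ft_force": force on the tool from outside, world axes, zero at the start; "moment": the same for the moment, N m; "finger_gap": finger opening in m; "gripper_force": force on a finger pad.
Only numpy, scipy, OpenCV 4.12 (cv2) and the standard library are available. Lean on these libraries where they do the work, as an engineer would, in place of code of your own. Each camera call takes 0.05 s, during which the arm holds its last target. There are 200 camera calls.

### The job

Take the key from its wooden rest, ease it gently into the keyhole on top of the grey medicine box and work it past the sticky pins until it is fully home, without ever forcing it (never harder than about 40 N against the lock). Then turn it a quarter turn clockwise, seen from above. The lock springs back, so finish still gripping the key and holding it turned, so that I can lift the lid; leave the mug, the tin and the teaspoon where they are.

Things in the scene. Friction and masses are not known exactly. Their poses are not given: they have to be found in the camera images.
- key_bow (a point): Middle of the black bow (grip) of the loose steel key, which starts upright, blade down, in the key rest. Key axes: x along the width of bow and blade, y across the flat, z from tip to bow. Bow 28 wide (x), 10 thick (y), 34 mm high: take it from above, fingers closing along y. The 17 mm round shoulder's underside is 31 mm below this point, the tip 62 mm. Fits the lock either way round.
- key_tip (a point): Lower end of the key's blade, on its axis, 62 mm below key_bow, same axes. Blade 12 wide (x), 4 thick (y), 22 mm high, with a rounded end; above it a 9 mm long, 4 mm thick round neck up to the shoulder. The key is 79 mm long and weighs about 45 g.
- key_rest: Fixed wooden block, 56 x 50 x 38 mm (x, y, z), origin at the centre of its underside; the key stands in a slot in the middle of its top, along the block's x, with its shoulder resting on the top. Lift the key straight up by at least 35 mm to clear it.
- keyhole (a point): Middle of the key slot, on the upper face of the square 36 mm steel plate on the lid, 85 mm above the worktop. Slot 13.6 along x, 5.6 mm along y, edges flared by 2 mm, z up; the key goes straight down with its width along x. Home: shoulder on the plate, tip 31 mm deep. The 5 mm plate blocks turning until the tip is 27 mm deep, and then keeps the turned key in.
- medicine_box: Grey steel medicine box, 110 x 140 x 80 mm, fixed to the worktop, lid shut, origin at the centre of its underside, the keyhole 85 mm above it. Two sprung, sticky pins in the keyway, met when the tip is about 11 and 18 mm deep, resist the key with up to about 20 N; a small twist to and fro can ease it.
- plug (a joint): Angle of the lock's plug, which the key turns: 0 at rest with the keyway in line with the slot, growing clockwise seen from above; a hard stop at 1.8 rad, past the quarter turn. It is sprung back towards 0 (about 0.03 Nm at 0 to 0.09 Nm at a quarter turn). The key has play in it, so it lags the key by 0.1 to 0.2 rad.
- mug: China mug, 82 x 114 x 91 mm, bystander, origin at the centre of its underside; leave it alone.
- bean_tin: Low food tin, 75 mm across, 58 mm high, bystander, origin at the centre of its underside; leave it alone.
- teaspoon: Steel teaspoon, 130 x 27 x 11 mm, bystander lying on the worktop, origin at the centre of its underside; leave it alone.
Things that resemble listed ones, but are neither listed nor needed, are in the scene too. Of the things that look like the part that bears key_bow, the smaller one is meant.

How it is judged:
On the way, in this order (a step that is already met when the one before it is completed fails the run):
1. the key is lifted clear of its rest in the fingers (height (world z) of key_tip above 0.045 m and contact force between the fingers and key above 1 N), for 0.1 s.
2. the key is fully home in the keyhole, not yet turned (z of key_tip in the frame of keyhole below -0.0275 m and horizontal distance between key_tip and keyhole below 0.004 m and value of joint plug below 0.3 rad), for 0.1 s.
3. the key is turned a quarter turn (value of joint plug above 1.25 rad), for 0.2 s.
At the end, for the whole second after the job is handed in: Key tip 26.5 mm or more below the lock plate, within 4 mm of the slot's centre, key upright within 0.15 rad, plug turned clockwise by more than 1.25 rad, fingers gripping the key (over 1 N); mug, tin and teaspoon within 20 mm of where they stood (value of joint plug above 1.25 rad and z of key_tip in the frame of keyhole below -0.0265 m and horizontal distance between key_tip and keyhole below 0.004 m and angle between key_tip's own z axis and vertical below 0.15 rad and contact force between the fingers and key above 1 N and distance of each of mug, bean_tin, teaspoon from where it was at the start of the episode below 0.02 m); the arm keeps its last pose, push and grip.
It fails at once if the key is forced: more than 40 N between key and medicine box (contact force between key and medicine_box above 40 N).
It fails at once if the mug, the tin or the teaspoon is moved by more than 20 mm (distance of any of mug, bean_tin, teaspoon from where it was at the start of the episode above 0.02 m).
It also fails if it takes over 51 s, if anything falls off the work surface, if the arm or the gripper's body presses on something with over 40 N, if the wrist force passes 120 N, or if a joint passes its speed limit or range.

## Working session

There is one attempt and no reset: what is moved stays moved. The work goes in short steps, Python scripts to look and compute and a shell command to move; the robot and the scene stay as the last step left them, time stands still between calls to the robot, and variables do not carry over. Pictures are saved under pics/ and viewed, at most 10 in all, crops included, and the job is handed in when it is done.

```bash
ls; mkdir -p pics; python3 - <<'E'
from rig import sensors, eyes, ctrl
import cv2,numpy as np,pickle
print(sensors.sense(), ctrl.hold_point_z)
d={}
for n in("scene","top"):
    c=eyes.capture(n); d[n]=c; print(n,c["mtx"],c["dist"],c["T"])
    cv2.imwrite(f"pics/{n}0.png",c["color"][:,:,::-1])
pickle.dump(d,open("d.pkl","wb"))
E
```

```text
pics
{'time_s': 0.0, 'joints': array([-1.38809182,  0.47779312,  0.02233457,  1.55645199, -0.01149248,
        1.1092956 , -0.08309669]), 'joint_vel': array([-4.73289896e-05, -2.22526584e-06, -5.79625622e-04,  1.75600907e-03,
       -8.41706307e-04,  1.03903643e-03,  6.31562403e-04]), 'joint_torque': array([-1.85780627e-04, -5.96476150e+01,  1.60775285e+00, -2.81182677e+01,
        1.24316677e-02,  9.56623204e-03,  6.33424875e-06]), 'tcp_pos': array([0.19338178, 0.6460886 , 0.23033007]), 'orientation': array([-4.55117452e-01, -3.10832429e+00,  2.85184734e-03]), 'ft_force': array([0.21674825, 0.11341496, 0.27054086]), 'moment': array([-0.02008219, -0.00270716, -0.03140868]), 'gripper_force': 0.0, 'finger_gap': 0.08561727693559222} 0.0187
scene [[519.93245195   0.         324.26811572]
 [  0.         519.93245195 235.27146666]
 [  0.           0.           1.        ]] [-0.12422835  0.          0.          0.          0.        ] [[-0.86954479 -0.36917147  0.32803093  0.26373643]
 [-0.4937844   0.66107848 -0.56493558  0.45851214]
 [-0.00829609 -0.65321334 -0.75712846  0.76853417]
 [ 0.          0.          0.          1.        ]]
top [[568.17195441   0.         331.49399607]
 [  0.         568.17195441 228.30449708]
 [  0.           0.           1.        ]] [0.00952778 0.         0.         0.         0.        ] [[ 5.34363460e-04 -9.95476669e-01  9.50048188e-02  4.43596611e-01]
 [-9.99938681e-01  5.18951767e-04  1.10619133e-02 -6.09974333e-02]
 [-1.10611795e-02 -9.50049043e-02 -9.95415350e-01  1.01089569e+00]
 [ 0.00000000e+00  0.00000000e+00  0.00000000e+00  1.00000000e+00]]
```

View pics/scene0.png

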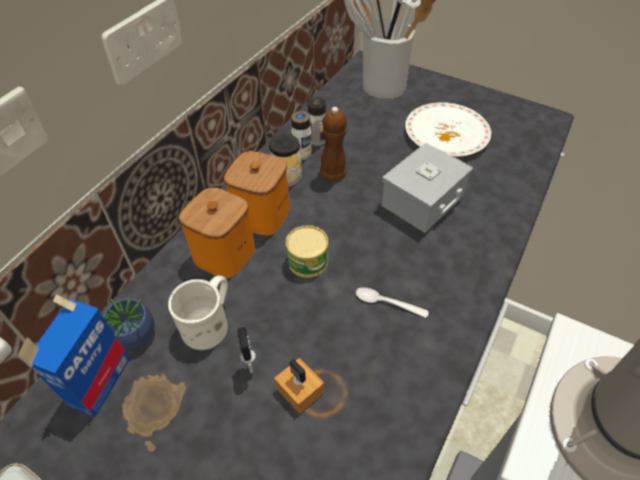

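View pics/top0.png

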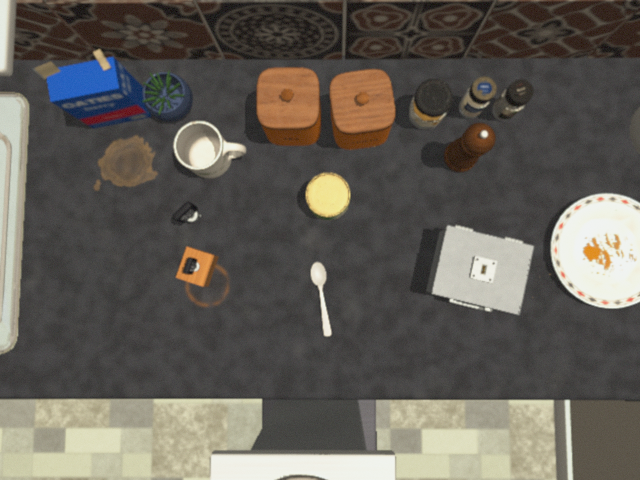

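The scene view shows the wooden rest with a key at about (300,380), a second key-like object standing loose at (245,345), and the box with its plate at (428,170). In the top view these are at (195,267), (187,213) and (483,269).

Candidates for the key: top (193,266), standing in the wooden rest, and top (187,213), free-standing on a round foot and larger. The one in the rest fits "starts in the key rest" and "the smaller one". I'll confirm with a crop and measure.

```bash
cat > h.py <<'E'
import cv2,numpy as np,pickle
def rays(c,px):
    u=cv2.undistortPoints(np.float64(px).reshape(-1,1,2),c["mtx"],c["dist"]).reshape(-1,2)
    return np.c_[u,np.ones(len(u))]@c["T"][:3,:3].T
def onz(c,px,z):
    r=rays(c,px);o=c["T"][:3,3];return o+r*((z-o[2])/r[:,2])[:,None]
def depthpts(c,mask):
    v,u=np.nonzero(mask&(c["depth"]>0));r=rays(c,np.c_[u,v]);return c["T"][:3,3]+r*c["depth"][v,u][:,None]
E
python3 - <<'E'
from h import *
d=pickle.load(open("d.pkl","rb"))
def crop(n,x,y,w,h,s): return cv2.resize(d[n]["color"][y:y+h,x:x+w,::-1],None,fx=s,fy=s,interpolation=cv2.INTER_CUBIC)
a=crop("scene",220,315,120,100,3.3);b=crop("top",150,190,120,100,3.3);e=crop("top",425,220,120,100,2.6);f=crop("scene",375,140,100,90,2.6)
im=np.zeros((600,800,3),np.uint8)
im[:330,:396]=a[:330,:396];im[:330,400:796]=b[:330,:396];im[335:595,:312]=e[:260,:312];im[335:569,400:660]=f[:234,:260]
cv2.imwrite("pics/crop1.png",im)
for n,(x,y,w,h) in {"top":(165,235,70,60),"scene":(265,340,70,80)}.items():
    c=d[n];hsv=cv2.cvtColor(c["color"],cv2.COLOR_RGB2HSV)
    roi=np.zeros((480,640),bool);roi[y:y+h,x:x+w]=1
    P=depthpts(c,roi); 
    t=P[abs(P[:,2]-.038)<.004]; b=P[P[:,2]>.055]
    print(n,"resttop",len(t),cv2.minAreaRect(np.float32(t[:,:2]*1000)),"bow",len(b),b.mean(0),b.min(0),b.max(0))
    tb=b[b[:,2]>.08]
    if len(tb)>3: print("bowtop",len(tb),cv2.minAreaRect(np.float32(tb[:,:2]*1000)),tb.mean(0))
    m=((hsv[...,0]<22)&(hsv[...,1]>120)&(hsv[...,2]>90)&roi).astype(np.uint8)
    ct=max(cv2.findContours(m,0,2)[0],key=cv2.contourArea);print("orange",cv2.minAreaRect(ct))
roi=np.zeros((480,640),bool);roi[155:255,150:235]=0;roi[195:230,165:210]=1
P=depthpts(d["top"],roi);P=P[P[:,2]>.03];print("other",P.mean(0),P.min(0),P.max(0))
c=d["top"];roi=np.zeros((480,640),bool);roi[220:320,425:545]=1
P=depthpts(c,roi);t=P[abs(P[:,2]-.08)<.0035];print("lid",cv2.minAreaRect(np.float32(t[:,:2]*1000)))
g=cv2.cvtColor(c["color"],cv2.COLOR_RGB2GRAY);np.set_printoptions(linewidth=250);print(g[252:286,466:502])
E
```

```text
top resttop 767 ((471.2220153808594, 183.67779541015625), (51.44160461425781, 55.842105865478516), 71.9482650756836) bow 173 [0.47065855 0.18183617 0.07967631] [0.45737345 0.17535447 0.0564791 ] [0.48512454 0.19168233 0.09052293]
bowtop 111 ((470.92828369140625, 183.53973388671875), (10.9972562789917, 27.623682022094727), 71.5672836303711) [0.47086801 0.18323442 0.08562061]
orange ((201.6500244140625, 268.54998779296875), (45.22057342529297, 34.78505325317383), 18.434946060180664)
scene resttop 958 ((471.1955871582031, 184.077880859375), (51.27904510498047, 57.49045944213867), 72.00234985351562) bow 236 [0.4692923  0.1866954  0.07774366] [0.45736453 0.17656807 0.05503674] [0.48532411 0.19208984 0.08791212]
bowtop 131 ((470.815673828125, 184.72207641601562), (10.23951530456543, 27.16817855834961), 69.2631607055664) [0.47055034 0.18519751 0.08527478]
orange ((300.5000305175781, 383.0000305175781), (44.547725677490234, 43.133514404296875), 45.0)
other [0.55701993 0.18773407 0.08743886] [0.54309934 0.17422266 0.04040835] [0.57329172 0.20578271 0.10849387]
lid ((465.3127136230469, -295.9379577636719), (145.46014404296875, 115.0784912109375), 76.37782287597656)
[[199 199 200 ... 199 198 197]
 [197 197 200 ... 197 196 198]
 [197 196 197 ... 198 198 194]
 ...
 [202 199 198 ... 197 199 202]
 [201 200 200 ... 203 196 198]
 [199 200 199 ... 201 199 197]]
```

View pics/crop1.png

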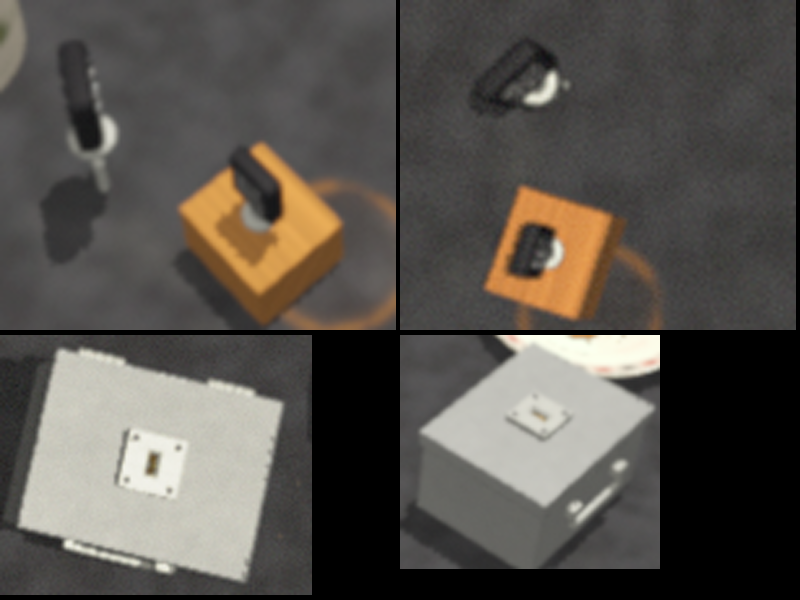

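The crop confirms it: the smaller key stands in the wooden rest, upper crops, at top (193,266). The loose one at (187,213) is taller (top at 108 mm) and isn't in a rest. The plate slot sits at about top (484,269), with its long axis along the box's x.

```bash
cat >> h.py <<'E'
from scipy.spatial.transform import Rotation as R
def rel(pos,yaw_y):
    """row (deg, mm in tool axes) from the sensed pose to TCP pos, tool down, tool y at yaw_y deg"""
    from rig import sensors
    s=sensors.sense();R0=R.from_rotvec(s["orientation"]);a=np.deg2rad(yaw_y)
    y=np.array([np.cos(a),np.sin(a),0]);z=np.array([0,0,-1.]);x=np.cross(y,z)
    Rt=R.from_matrix(np.c_[x,y,z])
    return np.round(np.r_[(R0.inv()*Rt).as_rotvec(degrees=True),R0.inv().apply(np.array(pos)-s["tcp_pos"])*1000],2)
E
python3 - <<'E'
from h import *
d=pickle.load(open("d.pkl","rb"))
for n,(x,y,w,h) in {"top":(477,262,14,16),"scene":(420,163,20,16)}.items():
    c=d[n];g=255-cv2.cvtColor(c["color"],cv2.COLOR_RGB2GRAY)[y:y+h,x:x+w].astype(float)
    print(n,g.round().astype(int)[:, :].tolist() if 0 else (g.min(),g.max()))
    wgt=np.clip(g-(g.min()+.45*(g.max()-g.min())),0,None);v,u=np.mgrid[y:y+h,x:x+w]
    p=onz(c,np.c_[u.ravel(),v.ravel()],.085)[:,:2];k=wgt.ravel();m=(p*k[:,None]).sum(0)/k.sum()
    C=np.cov(p.T,aweights=k);ev,V=np.linalg.eigh(C);print("slot",m,np.sqrt(ev)*1e3,np.rad2deg(np.arctan2(V[1,1],V[0,1])))
    # plate outline: bright
    r=c["color"].min(2);roi=np.zeros_like(r);roi[y-12:y+h+12,x-15:x+w+15]=255
    ct=max(cv2.findContours(((r>222)&(roi>0)).astype(np.uint8),0,2)[0],key=cv2.contourArea)
    print("plate",cv2.minAreaRect(np.float32(onz(c,ct.reshape(-1,2),.085)[:,:2]*1000)))
print(rel([.471,.184,.15],71.8))
E
```

```text
top (np.float64(15.0), np.float64(167.0))
slot [ 0.46539729 -0.29648799] [1.58841293 3.80392698] 166.52811654713912
plate ((465.4972229003906, -296.8265380859375), (34.59698486328125, 34.564353942871094), 77.23516082763672)
scene (np.float64(36.0), np.float64(122.0))
slot [ 0.46182865 -0.28350367] [ 7.44106666 11.53043747] 48.24844228541278
plate ((447.2640686035156, -374.19677734375), (14.478434562683105, 0.0), -150.08079528808594)
[-1.0000e-01  1.0000e-02  1.5400e+00 -3.9845e+02 -3.6298e+02  8.1070e+01]
```

```bash
python3 -m inch '[[[0,0,1.5,-398,-363,81,100],[0,0,1.5,-398,-363,81,100],[0,0,1.5,-398,-363,81,100],[0,0,1.5,-398,-363,81,100],[0,0,1.5,-398,-363,81,100],[0,0,1.5,-398,-363,81,100],[0,0,1.5,-398,-363,81,100],[0,0,1.5,-398,-363,81,100],[0,0,1.5,-398,-363,81,100],[0,0,1.5,-398,-363,81,100]]]'; python3 -c "
from h import *
print(rel([.471,.184,.15],71.8))"
```

```text
time_s: 1.1
tcp_pos: [0.4485, 0.2208, 0.1567]
orientation: [-0.495, -3.102, -0.0]
ft_force: [0.4, -0.4, 0.1]
finger_gap: 0.0851
gripper_force: 0.0
[  0.    -0.     0.05 -32.83 -27.99   6.66]
```

```bash
python3 -m inch '[[[0,0,0,-30,-26,6,100],[0,0,0,-30,-26,6,100],[0,0,0,-30,-26,6,100],[0,0,0,-30,-26,6,100]]]'; python3 - <<'E'
from h import *
from rig import sensors,eyes
print(rel([.471,.184,.15],71.8),sensors.sense()["joints"])
# refine key from wrist camera: dark bow near z=.086
s=sensors.sense();c=eyes.capture("wrist");T=np.eye(4);T[:3,:3]=R.from_rotvec(s["orientation"]).as_matrix();T[:3,3]=s["tcp_pos"]
c["T"]=T@c["mount"];P=depthpts(c,c["depth"]<1)
P=P[(np.hypot(P[:,0]-.471,P[:,1]-.184)<.035)];b=P[(P[:,2]>.081)&(P[:,2]<.092)];t=P[abs(P[:,2]-.038)<.004]
if len(b)>10: print(len(b),cv2.minAreaRect(np.float32(b[:,:2]*1000)),b.mean(0))
cv2.imwrite("pics/w1.png",c["color"][:,:,::-1])
E
```

```text
time_s: 1.5
tcp_pos: [0.4678, 0.1899, 0.1509]
orientation: [-0.493, -3.102, -0.001]
ft_force: [0.0, 0.4, -0.0]
finger_gap: 0.0855
gripper_force: 0.0
[ 0.02 -0.03  0.13 -4.9  -4.6   0.88] [-0.67702128  0.30066113  0.20042504  2.0462433  -0.0830131   0.80225287
  0.827892  ]
533 ((470.3551025390625, 183.32867431640625), (9.682717323303223, 27.625436782836914), 71.87855529785156) [0.469385   0.18410803 0.08611944]
```

View pics/w1.png

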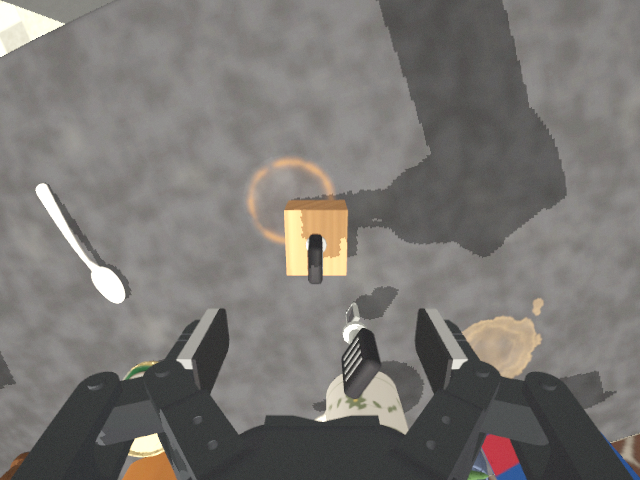

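The wrist view shows the rest key at (315,258), aligned with the fingers, and the larger decoy at (360,360), farther out. Next I descend onto the rest key.

```bash
python3 -c "
from h import *
print(rel([.4705,.1836,.05],71.8))"; python3 -m inch '[[[0,0,0,-4.3,-4.6,0,100],[0,0,0,-4.3,-4.6,0,100],[0,0,0,-4.3,-4.6,30,100],[0,0,0,-4.3,-4.6,60,100],[0,0,0,-4.3,-4.6,85,100],[0,0,0,-4.3,-4.6,100,100],[0,0,0,-4.3,-4.6,101,100],[0,0,0,-4.3,-4.6,101,100],[0,0,0,-4.3,-4.6,101,100]]]'; python3 -c "
from h import *
print(rel([.4705,.1836,.05],71.8))"
```

```text
[ 3.0000e-02 -3.0000e-02  1.8000e-01 -4.7800e+00 -5.4600e+00  1.0097e+02]
time_s: 2.45
tcp_pos: [0.4718, 0.1834, 0.0509]
orientation: [0.496, 3.101, 0.002]
ft_force: [0.2, -0.1, -0.1]
finger_gap: 0.0852
gripper_force: 0.0
[ 0.08  0.07  0.04  1.26 -0.18  0.94]
```

```bash
python3 -m inch '[[[0,0,0,1,-0.2,0.8,100],[0,0,0,1,-0.2,0.8,0],[0,0,0,1,-0.2,0.8,0],[0,0,0,1,-0.2,0.8,0],[0,0,0,1,-0.2,0.8,0],[0,0,0,1,-0.2,0.8,0],[0,0,0,1,-0.2,0.8,0],[0,0,0,1,-0.2,0.8,0],[0,0,0,1,-0.2,0.8,0],[0,0,0,1,-0.2,0.8,0]]]'
```

```text
time_s: 3.45
tcp_pos: [0.4701, 0.1832, 0.0492]
orientation: [0.496, 3.102, 0.0]
ft_force: [1.0, 0.7, 1.6]
finger_gap: 0.0096
gripper_force: 59.6
```

```bash
python3 -m inch '[[[0,0,0,0,0,-10,0],[0,0,0,0,0,-25,0],[0,0,0,0,0,-45,0],[0,0,0,0,0,-80,0],[0,0,0,0,0,-115,0],[0,0,0,0,0,-140,0],[0,0,0,0,0,-150,0],[0,0,0,0,0,-150,0]]]';python3 -c "
from h import *
print(rel([.4655,-.2966,.20],76.8))"
```

```text
time_s: 4.25
tcp_pos: [0.4706, 0.1833, 0.2004]
orientation: [0.496, 3.1, 0.003]
ft_force: [0.4, -0.7, -0.3]
finger_gap: 0.0095
gripper_force: 59.5
[ 1.1000e-01  1.0000e-01 -4.9700e+00 -1.4479e+02 -4.5752e+02 -2.6000e-01]
```

```bash
python3 -m inch '[[[0,0,0,-8,-25,0,0],[0,0,-1,-22,-70,0,0],[0,0,-2,-38,-120,0,0],[0,0,-3,-54,-170,0,0],[0,0,-4,-70,-220,0,0],[0,0,-5,-85,-270,0,0],[0,0,-5,-101,-320,0,0],[0,0,-5,-117,-370,0,0],[0,0,-5,-130,-410,0,0],[0,0,-5,-139,-440,0,0]]]'; python3 -m inch '[[[0,0,0,-6,-17,0,0],[0,0,0,-6,-17,0,0],[0,0,0,-6,-17,0,0],[0,0,0,-6,-17,0,0],[0,0,0,-6,-17,0,0]]]' ;python3 - <<'E'
from h import *
from rig import sensors,eyes
print(rel([.4655,-.2966,.20],76.8),sensors.sense()["joints"])
for n in ("top","wrist","scene"):
    s=sensors.sense();c=eyes.capture(n);c["pose"]=s;pickle.dump(c,open(f"{n}1.pkl","wb"));cv2.imwrite(f"pics/{n}2.png",c["color"][:,:,::-1])
a=cv2.imread("pics/scene2.png")[80:230,340:540];b=cv2.imread("pics/wrist2.png")
im=np.zeros((600,800,3),np.uint8);im[:300,:400]=cv2.resize(a,(400,300));im[300:,:400]=cv2.resize(b,(400,300));im[:450,400:]=cv2.resize(b[100:370,200:440],(400,450))
cv2.imwrite("pics/m2.png",im)
E
```

```text
time_s: 5.25
tcp_pos: [0.4631, -0.2813, 0.1975]
orientation: [-0.363, -3.118, 0.001]
ft_force: [0.3, -0.8, -0.2]
finger_gap: 0.0094
gripper_force: 59.5
time_s: 5.75
tcp_pos: [0.4671, -0.2946, 0.1987]
orientation: [-0.356, -3.121, -0.001]
ft_force: [0.3, 0.4, -0.6]
finger_gap: 0.0095
gripper_force: 59.5
[ 0.05 -0.05  0.17  1.06 -2.32 -1.27] [ 0.062039    0.3334264   0.48259697  1.91081918 -0.18947492  0.94271582
  1.97747268]
```

View pics/m2.png

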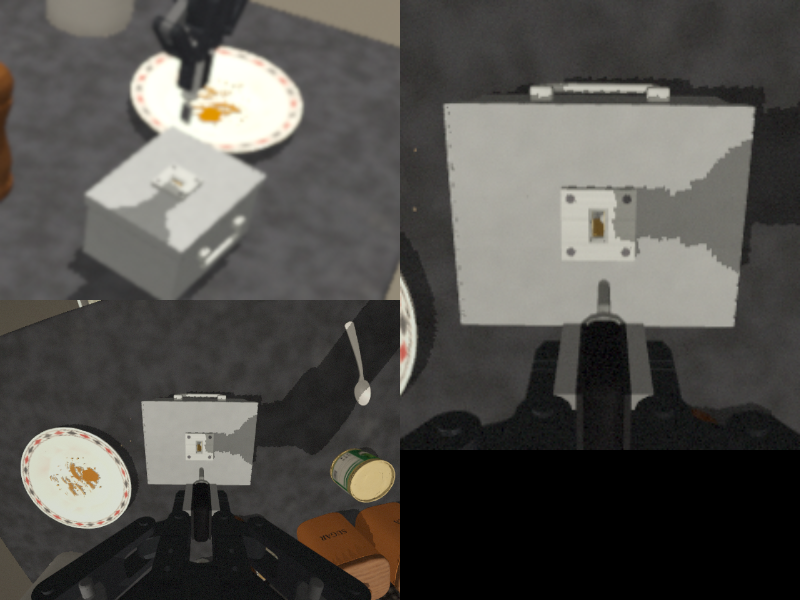

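The montage shows the key held upright. In the wrist enlargement the blade tip is at about (605,285) and the slot at (598,226).

```bash
cat > m.py <<'E'
from h import *
c=pickle.load(open("wrist1.pkl","rb"));s=c["pose"]
T=np.eye(4);T[:3,:3]=R.from_rotvec(s["orientation"]).as_matrix();T[:3,3]=s["tcp_pos"];c["T"]=T@c["mount"]
Ri=T[:3,:3].T; tool=lambda p:((p-s["tcp_pos"])@Ri.T*1000)
# plate: by depth in the wrist
roi=np.zeros((480,640),bool);roi[205:262,290:350]=1
P=depthpts(c,roi);P=P[abs(P[:,2]-.085)<.006];print("plate z",np.median(P[:,2]))
g=cv2.cvtColor(c["color"],cv2.COLOR_RGB2GRAY)
x,y,w,h=308,222,26,28
hsv=cv2.cvtColor(c["color"],cv2.COLOR_RGB2HSV)
sub=g[y:y+h,x:x+w].astype(int);np.set_printoptions(linewidth=250,threshold=10000);print(sub[::2])
e=(hsv[...,1]>90)&(hsv[...,0]<30);roi2=np.zeros((480,640),bool);roi2[y:y+h,x:x+w]=1
v,u=np.nonzero(e&roi2);print("brown px",u.min(),u.max(),v.min(),v.max())
# key points below the TCP
roi=np.zeros((480,640),bool);roi[262:310,300:345]=1
P=depthpts(c,roi);t=tool(P);k=t[(abs(t[:,0])<20)&(abs(t[:,1])<20)&(t[:,2]<60)]
for z in range(0,50,4):
    q=k[(k[:,2]>=z)&(k[:,2]<z+4)]
    if len(q): print(z,len(q),q.mean(0).round(2),q.min(0).round(1),q.max(0).round(1))
E
python3 m.py
```

```text
plate z 0.08468775472292411
[[197 197 198 197 196 198 198 198 197 200 197 198 197 197 197 198 198 198 198 197 196 197 143 135 134 133]
 [199 198 199 199 198 191 192 191 192 192 191 192 194 194 194 194 193 198 197 197 169 167 139 139 136 136]
 [198 197 198 197 198 152 154 146 143 142 147 148 147 151 157 170 171 197 199 199 144 137 136 133 136 134]
 [198 198 199 199 198 150 152 125 115 108  97 103 107 120 162 167 171 196 199 199 199 146 136 136 134 134]
 [194 194 195 194 194 150 147 123 113  99  97  91 148 167 177 169 169 192 195 197 196 139 132 132 133 134]
 [196 194 194 194 196 148 123 137  86  79  78  80 129 171 176 163 166 193 194 142 129 132 132 132 129 132]
 [201 199 199 200 198 157 137 146  89  75  74  76  79  88 159 168 170 197 200 185 140 135 133 134 136 136]
 [197 197 197 197 196 156 144 145  89  79  78  77  78  77 151 166 168 194 198 197 143 132 133 133 134 134]
 [196 197 197 197 196 157 143 127  86  79  73  77  78  78 131 166 173 194 198 196 182 138 134 134 135 134]
 [197 195 196 196 195 158 152 126 103 102  79  74  81  81 147 167 174 195 196 197 196 143 135 131 133 135]
 [
[... 282 characters left out ...]
192 190 191 191 192 192 192 191 192]
 [195 195 194 194 194 195 195 195 193 195 195 195 193 195 195 195 195 194 196 194 193 196 195 194 195 194]]
brown px 316 321 231 241
4 64 [6.65 0.1  6.68] [ 4.8 -6.6  4.6] [8.1 6.1 7.9]
8 44 [ 6.39 -0.69  8.9 ] [ 3.3 -7.2  8.1] [ 7.8  6.7 10.7]
16 29 [ 4.05 -0.06 19.36] [ 2.7 -1.6 18.1] [ 5.7  1.6 20. ]
20 26 [ 4.88  0.06 21.69] [ 2.8 -1.6 20.1] [ 5.6  1.7 23.7]
24 23 [ 5.2  -0.   26.08] [ 4.8 -1.7 24.1] [ 5.6  1.7 27.9]
28 19 [ 5.13 -0.   30.2 ] [ 4.6 -1.7 28.2] [ 5.7  1.7 31.9]
32 19 [ 5.16  0.   33.99] [ 4.1 -1.7 32.7] [ 5.7  1.8 35.8]
36 12 [ 4.67  0.13 38.25] [ 3.6 -1.8 36.1] [ 5.3  1.8 39.7]
40 1 [ 4.48  0.63 40.04] [ 4.5  0.6 40. ] [ 4.5  0.6 40. ]
```

```bash
python3 - <<'E'
from h import *
from rig import sensors
c=pickle.load(open("wrist1.pkl","rb"));s=c["pose"]
T=np.eye(4);T[:3,:3]=R.from_rotvec(s["orientation"]).as_matrix();T[:3,3]=s["tcp_pos"];c["T"]=T@c["mount"]
p=onz(c,[[318.5,235],[318.5,224.8],[318.5,245.5],[312.5,235],[324.5,235]],.085);print(p,(p-s["tcp_pos"])@T[:3,:3]*1000)
P=onz(c,[[300+i,j] for i,j in()]or[[318.5,235]],.085)
now=sensors.sense();k=T[:3,:3]@[-.0004,0,0]
print("pos now",now["tcp_pos"],"row:",rel(p[0]-k+[0,0,.042],76.8), "alt",rel(np.array([.4655,-.2966,.127])-k,76.8))
E
```

```text
[[ 0.46528777 -0.29713724  0.085     ]
 [ 0.45691963 -0.29516856  0.085     ]
 [ 0.4740863  -0.29920745  0.085     ]
 [ 0.46418816 -0.30187189  0.085     ]
 [ 0.46638714 -0.29240275  0.085     ]] [[  1.21444485  -2.73678371 113.91431178]
 [  9.81099668  -2.70772973 113.91803752]
 [ -7.82429876  -2.76760584 113.91039422]
 [  1.21699798  -7.59744764 113.9112306 ]
 [  1.21210126   2.12366965 113.91739292]]
pos now [ 0.46713857 -0.29538645  0.19917798] row: [ 2.000e-02  1.000e-02  1.200e-01  1.810e+00 -2.150e+00  7.218e+01] alt [ 2.000e-02  1.000e-02  1.200e-01  1.730e+00 -1.580e+00  7.218e+01]
```

```bash
python3 -m inch '[[[0,0,0,1.8,-2,0,0],[0,0,0,1.8,-2,15,0],[0,0,0,1.8,-2,35,0],[0,0,0,1.8,-2,52,0],[0,0,0,1.8,-2,62,0],[0,0,0,1.8,-2,66,0],[0,0,0,1.8,-2,66,0],[0,0,0,1.8,-2,66,0],[0,0,0,1.8,-2,66,0]]]'; python3 - <<'E'
from h import *
from rig import sensors,eyes
s=sensors.sense();c=eyes.capture("wrist");c["pose"]=s;pickle.dump(c,open("wrist2.pkl","wb"))
k=R.from_rotvec(s["orientation"]).apply([-.0004,0,0])
print(rel(np.array([.4654,-.2969,.127])-k,76.8))
cv2.imwrite("pics/w3.png",cv2.resize(c["color"][190:320,240:400,::-1],None,fx=4.5,fy=4.5,interpolation=cv2.INTER_CUBIC))
E
```

```text
time_s: 6.8
tcp_pos: [0.4652, -0.2981, 0.1339]
orientation: [0.36, 3.12, -0.001]
ft_force: [-0.6, 0.7, 0.4]
finger_gap: 0.0095
gripper_force: 59.5
[-0.01  0.07  0.04  0.38  1.17  6.81]
```

View pics/w3.png

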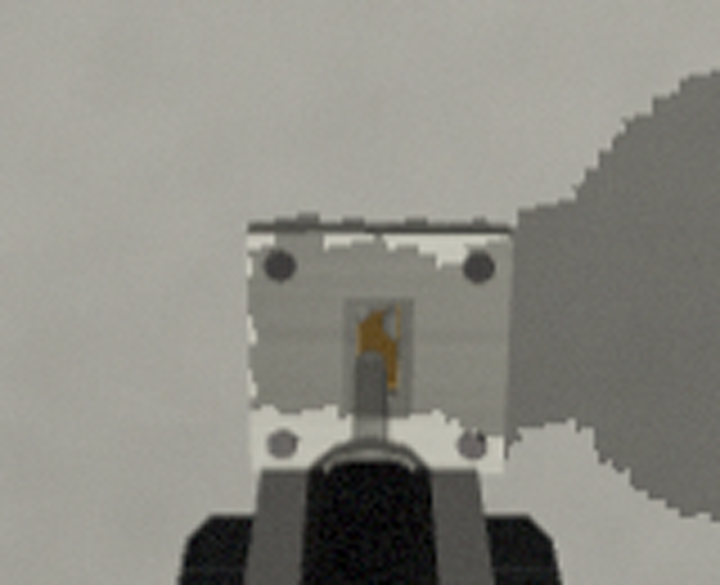

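The crop shows the blade at x≈371 and the slot centre at x≈378, so I shift about 1 mm along tool +y. This agrees with the pose calculation.

```bash
python3 -m inch '[[[0,0,0,0.4,1.1,0,0],[0,0,0,0.4,1.1,2,0],[0,0,0,0.4,1.1,4,0],[0,0,0,0.4,1.1,6,0],[0,0,0,0.4,1.1,7.5,0],[0,0,0,0.4,1.1,9,0],[0,0,0,0.4,1.1,10.5,0],[0,0,0,0.4,1.1,11,0],[0,0,0,0.4,1.1,11,0]]]'; cat > st.py <<'E'
from h import *
from rig import sensors
s=sensors.sense();k=R.from_rotvec(s["orientation"]).apply([-.0004,0,0])
print("off",rel(np.array([.4654,-.2969,s["tcp_pos"][2]])-k,76.8),"depth",round((.127-s["tcp_pos"][2])*1e3,1),s["ft_force"].round(1),s["moment"].round(2))
E
python3 st.py
```

```text
time_s: 7.75
tcp_pos: [0.4645, -0.2966, 0.122]
orientation: [-0.36, -3.121, -0.0]
ft_force: [0.4, 0.5, -0.0]
finger_gap: 0.0092
gripper_force: 59.5
off [ 0.   -0.01  0.04 -0.55 -0.08 -0.  ] depth 5.0 [ 0.4  0.5 -0. ] [ 0.02 -0.02  0.05]
```

```bash
python3 -m inch '[[[0,0,0,-0.4,0,1,0],[0,0,0,-0.4,0,2,0],[0,0,0,-0.4,0,3,0],[0,0,0,-0.4,0,4,0],[0,0,0,-0.4,0,5,0],[0,0,0,-0.4,0,5,0]]]';python3 st.py
```

```text
time_s: 8.35
tcp_pos: [0.4648, -0.2967, 0.117]
orientation: [-0.36, -3.121, -0.0]
ft_force: [1.1, -0.7, -0.4]
finger_gap: 0.0095
gripper_force: 59.5
off [ 0.   -0.02  0.04 -0.2  -0.12 -0.  ] depth 10.0 [ 1.1 -0.7 -0.4] [-0.04 -0.01 -0.04]
```

```bash
python3 -m inch '[[[0,0,0,0,0,0.5,0],[0,0,0,0,0,1,0],[0,0,3,0,0,1.5,0],[0,0,-3,0,0,1.5,0],[0,0,3,0,0,2,0],[0,0,-3,0,0,2,0],[0,0,0,0,0,2,0]]]';python3 st.py
```

```text
time_s: 9.05
tcp_pos: [0.4649, -0.297, 0.1152]
orientation: [0.357, 3.121, -0.0]
ft_force: [-0.8, -0.8, -0.5]
finger_gap: 0.0094
gripper_force: 59.4
off [-0.01  0.01  0.14 -0.11  0.19  0.  ] depth 11.8 [-0.8 -0.8 -0.5] [-0.11  0.11  0.07]
```

```bash
python3 -m inch '[[[0,0,3,0,0,0.5,0],[0,0,-3,0,0,1,0],[0,0,3,0,0,1.5,0],[0,0,-3,0,0,1.5,0],[0,0,3,0,0,2,0],[0,0,-3,0,0,2,0],[0,0,0,0,0,2,0]]]';python3 st.py
```

```text
time_s: 9.75
tcp_pos: [0.4647, -0.2974, 0.1133]
orientation: [0.358, 3.121, -0.001]
ft_force: [0.1, -1.1, -1.0]
finger_gap: 0.0095
gripper_force: 59.5
off [-0.04  0.02  0.12 -0.16  0.69 -0.  ] depth 13.7 [ 0.1 -1.1 -1. ] [-0.39  0.24 -0.06]
```

```bash
python3 -m inch '[[[0,0,3,-0.1,0.4,0.5,0],[0,0,-3,-0.1,0.4,1,0],[0,0,3,-0.1,0.4,1.5,0],[0,0,-3,-0.1,0.4,1.5,0],[0,0,3,-0.1,0.4,2,0],[0,0,0,-0.1,0.4,2,0]]]';python3 st.py
```

```text
time_s: 10.35
tcp_pos: [0.4648, -0.2974, 0.1113]
orientation: [0.364, 3.12, -0.002]
ft_force: [-0.8, -2.0, 0.5]
finger_gap: 0.0095
gripper_force: 59.6
off [-0.08  0.01 -0.11 -0.06  0.6  -0.  ] depth 15.7 [-0.8 -2.   0.5] [-0.55  0.28 -0.02]
```

```bash
python3 -m inch '[[[0,0,0,0,-0.4,0,0],[0,0,0,0,-0.8,0,0],[0,0,0,0,-0.8,0,0]]]';python3 st.py
```

```text
time_s: 10.65
tcp_pos: [0.4649, -0.2974, 0.1113]
orientation: [0.362, 3.121, -0.0]
ft_force: [-1.4, -1.4, 2.8]
finger_gap: 0.0095
gripper_force: 59.9
off [-0.01  0.01 -0.02  0.01  0.65 -0.  ] depth 15.7 [-1.4 -1.4  2.8] [-0.49  0.37  0.05]
```

```bash
python3 -m inch '[[[0,0,3,0,-0.4,0.5,0],[0,0,-3,0,-0.4,1,0],[0,0,3,0,-0.4,1.5,0],[0,0,-3,0,-0.4,2,0],[0,0,3,0,-0.4,2.5,0],[0,0,-3,0,-0.4,2.5,0],[0,0,0,0,-0.4,2.5,0]]]';python3 st.py
```

```text
time_s: 11.35
tcp_pos: [0.4648, -0.2974, 0.1087]
orientation: [-0.358, -3.121, -0.0]
ft_force: [-1.0, -0.7, -0.3]
finger_gap: 0.0094
gripper_force: 59.6
off [ 0.01 -0.01  0.13 -0.1   0.65  0.  ] depth 18.3 [-1.  -0.7 -0.3] [-0.34  0.29 -0.05]
```

```bash
python3 -m inch '[[[0,0,3,0,-0.3,0.5,0],[0,0,-3,0,-0.3,1,0],[0,0,3,0,-0.3,1.5,0],[0,0,-3,0,-0.3,2,0],[0,0,3,0,-0.3,2.5,0],[0,0,-3,0,-0.3,3,0],[0,0,0,0,-0.3,3,0]]]';python3 st.py
```

```text
time_s: 12.05
tcp_pos: [0.4647, -0.2972, 0.1057]
orientation: [-0.357, -3.121, -0.002]
ft_force: [-1.4, 1.6, 1.9]
finger_gap: 0.0092
gripper_force: 60.0
off [ 0.06 -0.03  0.14 -0.19  0.39  0.  ] depth 21.3 [-1.4  1.6  1.9] [ 0.18  0.39 -0.03]
```

```bash
python3 -m inch '[[[0,0,3,0.3,0.2,0.5,0],[0,0,-3,0.3,0.2,1,0],[0,0,3,0.3,0.2,1.5,0],[0,0,-3,0.3,0.2,2,0],[0,0,3,0.3,0.2,2.5,0],[0,0,-3,0.3,0.2,3,0],[0,0,0,0.3,0.2,3,0]]]';python3 st.py
```

```text
time_s: 12.75
tcp_pos: [0.4647, -0.297, 0.1026]
orientation: [0.357, 3.121, 0.001]
ft_force: [0.3, -0.3, 0.2]
finger_gap: 0.0096
gripper_force: 59.6
off [ 0.05 -0.    0.14 -0.24  0.23  0.  ] depth 24.4 [ 0.3 -0.3  0.2] [-0.    0.07 -0.01]
```

```bash
python3 -m inch '[[[0,0,3,0,0,0.5,0],[0,0,-3,0,0,1,0],[0,0,3,0,0,1.5,0],[0,0,-3,0,0,2,0],[0,0,3,0,0,2.5,0],[0,0,-3,0,0,3,0],[0,0,3,0,0,3.5,0],[0,0,0,0,0,4,0],[0,0,0,0,0,4,0]]]';python3 st.py
```

```text
time_s: 13.65
tcp_pos: [0.4647, -0.2969, 0.0986]
orientation: [-0.359, -3.121, -0.001]
ft_force: [-0.3, 1.5, 1.9]
finger_gap: 0.0092
gripper_force: 59.8
off [ 0.05 -0.02  0.08 -0.3   0.19 -0.  ] depth 28.4 [-0.3  1.5  1.9] [ 0.2   0.16 -0.02]
```

```bash
python3 -m inch '[[[0,0,0,0,-0.1,0.4,0],[0,0,0,0,-0.1,0.8,0],[0,0,0,0,-0.1,1.2,0],[0,0,0,0,-0.1,1.6,0],[0,0,0,0,-0.1,1.6,0]]]';python3 st.py; python3 - <<'E'
from h import *
from rig import sensors,eyes
c=eyes.capture("wrist");b=eyes.capture("scene")
im=np.zeros((560,800,3),np.uint8)
im[:,:400]=cv2.resize(c["color"][190:302,280:360,::-1],(400,560),interpolation=cv2.INTER_CUBIC);im[:400,400:]=cv2.resize(b["color"][120:220,380:480,::-1],(400,400),interpolation=cv2.INTER_CUBIC)
cv2.imwrite("pics/w4.png",im)
E
```

```text
time_s: 14.15
tcp_pos: [0.4646, -0.2971, 0.0971]
orientation: [-0.36, -3.121, -0.001]
ft_force: [-0.6, 2.3, 4.2]
finger_gap: 0.009
gripper_force: 60.2
off [ 0.05 -0.02  0.03 -0.34  0.38  0.  ] depth 29.9 [-0.6  2.3  4.2] [ 0.77  0.16 -0.02]
```

View pics/w4.png

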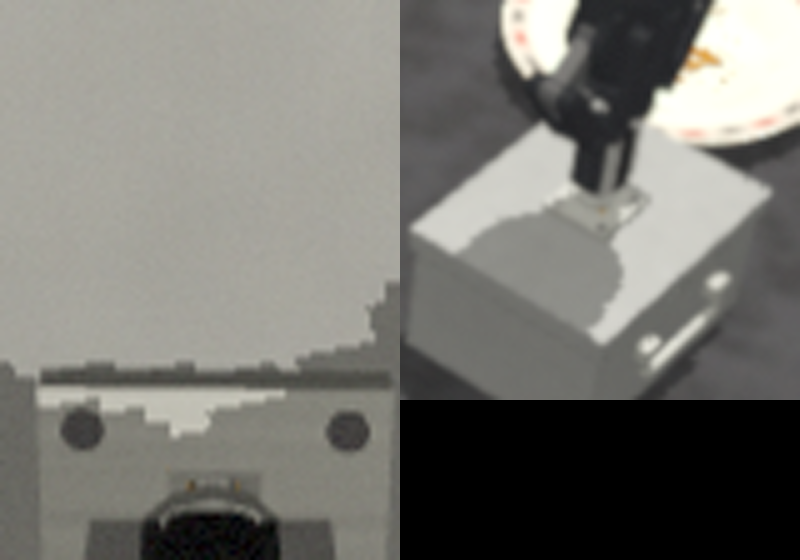

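The wrist crop shows the shoulder at (212,500), practically on the plate and over the slot. The scene crop shows the same, so I ease it down the last bit.

```bash
python3 -m inch '[[[0,0,2,0.2,0.3,0.3,0],[0,0,-2,0.2,0.3,0.6,0],[0,0,2,0.2,0.3,0.9,0],[0,0,0,0.2,0.3,1,0],[0,0,0,0.2,0.3,1,0]]]';python3 st.py
```

```text
time_s: 14.75
tcp_pos: [0.4647, -0.2972, 0.0962]
orientation: [0.361, 3.12, 0.0]
ft_force: [0.0, 3.1, 5.6]
finger_gap: 0.0096
gripper_force: 60.1
off [ 0.01  0.03 -0.   -0.18  0.48  0.  ] depth 30.8 [0.  3.1 5.6] [0.8  0.08 0.03]
```

```bash
python3 -m inch '[[[0,0,0,0,0.3,0.3,0],[0,0,0,0,0.3,0.6,0],[0,0,0,0,0.3,0.6,0]]]';python3 st.py
```

```text
time_s: 15.05
tcp_pos: [0.4647, -0.2972, 0.0962]
orientation: [0.363, 3.12, 0.0]
ft_force: [-2.7, 3.3, 11.2]
finger_gap: 0.0091
gripper_force: 61.3
off [ 0.01  0.04 -0.07 -0.17  0.47  0.  ] depth 30.8 [-2.7  3.3 11.2] [0.94 0.51 0.01]
```

```bash
python3 -m inch '[[[0,0,5,0,0.2,-0.2,0],[0,0,10,0,0.2,-0.2,0],[0,0,15,0,0.2,-0.2,0],[0,0,20,0,0.2,-0.2,0],[0,0,25,0,0.3,-0.2,0],[0,0,30,-0.1,0.3,-0.2,0],[0,0,30,-0.1,0.3,-0.2,0]]]';python3 st.py
```

```text
time_s: 15.75
tcp_pos: [0.4649, -0.2968, 0.0961]
orientation: [1.161, 2.919, -0.0]
ft_force: [-2.0, 4.1, 10.2]
finger_gap: 0.0092
gripper_force: 61.0
off [ 0.000e+00  2.000e-02 -3.018e+01 -1.000e-02  2.600e-01  0.000e+00] depth 30.9 [-2.   4.1 10.2] [ 0.9   0.43 -0.04]
```

```bash
python3 -m inch '[[[0,0,5,0,0,0,0],[0,0,10,0,0,0,0],[0,0,15,0,0,0,0],[0,0,20,-0.1,0.1,0,0],[0,0,25,-0.1,0.1,0,0],[0,0,30,-0.1,0.2,0,0],[0,0,35,-0.1,0.2,0,0],[0,0,35,-0.1,0.2,0,0]]]';python3 st.py
```

```text
time_s: 16.55
tcp_pos: [0.4652, -0.2966, 0.0962]
orientation: [1.985, 2.435, 0.0]
ft_force: [-1.3, 3.5, 10.5]
finger_gap: 0.0089
gripper_force: 61.1
off [ 2.000e-02  2.000e-02 -6.517e+01  1.000e-01  1.500e-01  0.000e+00] depth 30.8 [-1.3  3.5 10.5] [1.07 0.33 0.01]
```

```bash
python3 -m inch '[[[0,0,5,0,0,0,0],[0,0,10,0,0,0,0],[0,0,15,0,0,0,0],[0,0,20,0,0.1,0,0],[0,0,25,0,0.1,0,0],[0,0,30,0,0.2,0,0],[0,0,32,0,0.2,0,0],[0,0,32,0,0.2,0,0],[0,0,32,0,0.2,0,0],[0,0,32,0,0.2,0,0]]]';python3 st.py
python3 - <<'E'
from h import *
from rig import sensors,eyes
for i in range(3): print(sensors.sense()["moment"].round(3))
c=eyes.capture("wrist");b=eyes.capture("scene")
im=np.zeros((600,800,3),np.uint8)
im[:,:400]=cv2.resize(c["color"][190:340,270:370,::-1],(400,600),interpolation=cv2.INTER_CUBIC);im[:400,400:]=cv2.resize(b["color"][120:220,380:480,::-1],(400,400),interpolation=cv2.INTER_CUBIC)
cv2.imwrite("pics/w5.png",im)
E
```

```text
time_s: 17.55
tcp_pos: [0.4654, -0.2966, 0.0962]
orientation: [2.577, 1.797, 0.001]
ft_force: [0.6, 3.6, 9.7]
finger_gap: 0.0095
gripper_force: 61.0
off [ 4.000e-02  2.000e-02 -9.703e+01  1.300e-01  5.000e-02 -0.000e+00] depth 30.8 [0.6 3.6 9.7] [0.9  0.23 0.08]
[0.9   0.226 0.077]
[0.9   0.226 0.077]
[0.9   0.226 0.077]
```

View pics/w5.png

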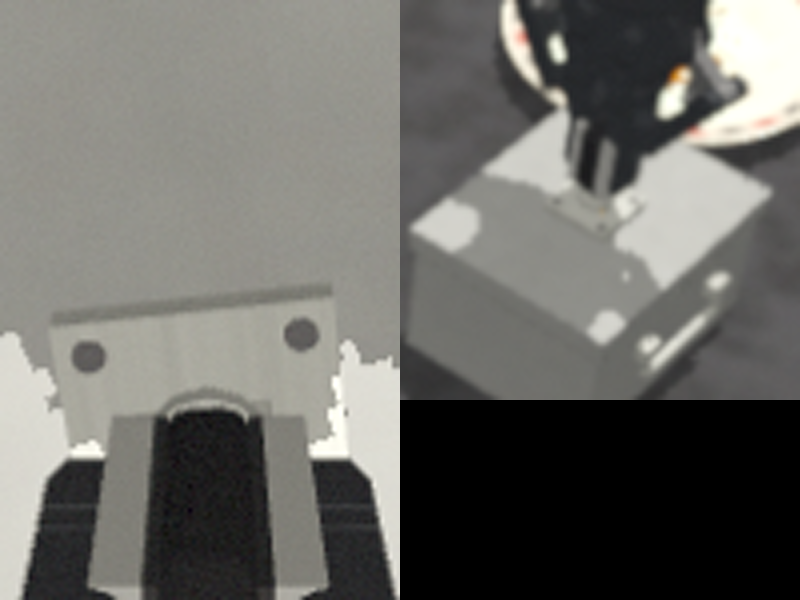

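The tool is turned 97°, the bow sits square between the pads and the shoulder is on the plate. The twisting moment of about 0.08 Nm matches the lock's spring near a quarter turn.

```bash
python3 -m inch '[[[0,0,0,0,0,0,0],[0,0,0,0,0,0,0],[0,0,0,0,0,0,0]]]'; python3 -c "
from rig import ctrl
print(ctrl.job_done())"
```

```text
time_s: 17.95
tcp_pos: [0.4655, -0.2966, 0.0962]
orientation: [2.577, 1.797, 0.001]
ft_force: [-1.3, 3.6, 9.7]
finger_gap: 0.0092
gripper_force: 61.0
the job is handed in; nothing more can be done
None
```

I handed the job in with the key fully home and still gripped, held about 97° clockwise. Vertical force readings stayed at or below about 11 N, and the mug, tin and teaspoon were not touched. No verdict came back; I judge the lock (plug) past a quarter turn from the tool angle and the spring torque, as I had no direct plug reading.

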